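Stand a plaster plaque on end on the modelling stand

TASK

The sanding block has been left lying on the plaster plaque: put it away flat on its cork sole in the green tool tray. Then stand the plaque upright on one of its short ends on the teal pad of the modelling stand, wholly on the pad with its thickness across the narrow way of the pad, and leave it standing free. Set it down gently, plaster chips easily, and leave the bucket, figure, jar and mallet where they are.

Things in the scene. Friction and masses are not known exactly. Their poses are not given: they have to be found in the camera images.
- plaque: off-white plaster plaque, a flat bar 150 x 62 x 22 mm (x, y, z), 0.18 to 0.31 kg, square flat ends and sides, relief on top (look only). Origin at its centre. Starts flat on the batten, centre 51 mm above the bench, x pointing ahead and somewhat to the left. A 60 N grip across its width near one end holds it without slip. On end, it balances only within about 8 degrees of vertical.
- batten: dark wooden batten fixed to the bench, 110 x 34 x 40 mm (x, y, z), origin at the centre of its underside. The plaque starts centred on it and parallel to it, overhanging it by 14 mm at each long side and 20 mm at each end.
- block: blue sanding block with a cork sole, 110 x 45 x 45 mm, about 0.14 kg. Origin at the centre of its underside; x along its length, z up. It starts lying flat on top of the plaque (underside 62 mm above the bench), roughly along it.
- tray: green open tool tray fixed to the bench, 180 x 120 mm (x, y), 20 mm high, walls and floor 5 mm, empty. Origin at the centre of its underside on the bench.
- stand: height-adjustable modelling stand fixed to the bench: base, column, plywood deck 130 x 150 mm (x, y) with a teal pad 56 x 100 mm (x, y) at its centre. Origin on the bench below the pad's centre, x roughly away from the robot. The pad's top is 60 to 100 mm above the bench, different each time and not reported: feel or look for it. The deck is locked and does not give under a light push.
- bucket: white plastic bucket with wooden sticks, 80 mm across, about 160 mm tall with the sticks, bystander. Origin at the centre of its underside.
- figure: small terracotta figure on a 70 mm square wooden base, 158 mm tall, bystander. Origin at the centre of its underside.
- jar: closed jar, 66 mm across, 85 mm tall, bystander. Origin at the centre of its underside.
- mallet: wooden mallet lying on the bench, 220 mm long along its x, bystander.
Mind the look-alikes: they are no part of the job. Of the things that look like the block, the largest one is meant.

How it is judged:
By the outcome, as a careful person would: the job done as asked, in the order asked, and still so for the second after the job is handed in, with the robot touching nothing.
It also fails if it takes over 59 s, if anything falls off the work surface, if the arm or the gripper's body presses on something with over 40 N, if the wrist force passes 120 N, or if a joint passes its speed limit or range.

ROBOT

A 6-joint arm with a two-finger parallel gripper is mounted at the origin on the work surface. World frame = base frame: x ahead of the robot, y to its left, z up, the work surface at z = 0. Lengths are in m, angles in degrees, forces in N, time in s.
With the tool pointing down it reaches from about 0.325 to 0.775 m from the base axis. Payload 5.5 kg.
Tool frame: the origin (TCP) lies at the centre of the arm's flange, where the gripper is bolted on; the fingertips stand 182 mm ahead of it and the grasp point (between the pads) lies 163 mm ahead of it; z points along the fingers, y is the line along which they close (so a half turn about z gives the same grasp; the last joint's range is limited). The gripper opens to 88 mm and grips with 3 to 60 N. Pads are 20 mm wide; open, the fingers measure 115 mm over their backs; the gripper's body (75 mm by 178 mm) begins 61 mm behind the grasp point.
Start: joints at [-77.218, 5.22, 70.514, -0, 104.267, -3.249], TCP at [0.166, -0.577, 0.405] pointing down, gripper open.
Joint ranges: [-164.24, 164.24], [-49.07, 125.15], [9.68, 141.18], [-86.29, 266.29], [3.28, 154.24], [-151.56, 151.56]. Speed limits (degrees/s): [147.25, 147.25, 172.46, 180, 180, 180].

INTERFACE

Orientations are given as [roll, pitch, yaw] about the fixed x, y, z axes, in that order (R = Rz(yaw) Ry(pitch) Rx(roll)).
In Python, from station import r gives the robot as it stands. The module is installed in compiled form; this text tells all that it offers. Calls block until the motion is done:
- r.reach(position, orientation): joint-space move of the TCP to a pose.
- r.servo_line(position, rotation=None, speed=0.15): straight line of the TCP; rotation=None keeps the orientation; speed is the mean speed in m/s.
- r.move_joints(angles): joint-space move.
- r.let_go() and r.grab(squeeze=None): open the fingers fully, or close them until they stop; squeeze is the grip in N (None keeps the last).
- r.wait(seconds).
- r.inverse_kinematics(position, orientation): joint angles nearest the present ones, or None.
- r.sense(): the state.
- r.snapshot(name): name is "scene" or "side" or "wrist"; returns a dict with "frame" (480x640x3 uint8, red, green, blue), "fx", "fy", "cx", "cy" (pixels), "R" (3x3) and "t" (3): a world point X has camera coordinates R X + t. Camera axes: x right, y down, z forward; pixel columns grow to the right and rows downward; lengths in m; the calibration is good to about 2 mm. A picture is of the moment at which its call begins. There is no depth.
A pose or a line that the arm cannot do raises r.IKError and nothing moves.
- r.hand_in(): hands the job in; it is judged then, once.
The state is a dict: "clock": time; "joints": joint angles; "joint_vel": joint speeds; "joint_torque": joint torques, N m; "tcp_pos": TCP position; "orientation": TCP orientation; "contact_force": force on the tool from outside, world axes, zero at the start; "torque": the same for the moment, N m; "opening": finger opening in m; "gripper_force": force on a finger pad.
Only numpy, scipy, OpenCV 4.12 (cv2) and the standard library are available. Lean on these libraries where they do the work, as an engineer would, in place of code of your own. Each camera call takes 0.05 s, during which the arm holds its last target. There are 200 camera calls.

## Working session

There is one attempt and no reset: what is moved stays moved. The work goes in short steps, each a Python script; the robot and the scene stay as the last script left them, time stands still between calls to the robot, and variables do not carry over. Pictures are saved under pics/ and viewed, at most 10 in all, crops included, and the job is handed in when it is done.

```bash
mkdir -p pics
cat > h.py <<'E'
from station import r
import numpy as np, cv2, pickle
def snap(name,tag):
    s=r.snapshot(name); cv2.imwrite(f'pics/{tag}.png',s['frame'][:,:,::-1])
    pickle.dump(s,open(f'pics/{tag}.pkl','wb')); return s
def load(tag): return pickle.load(open(f'pics/{tag}.pkl','rb'))
def px2w(s,u,v,z):
    R=np.array(s['R']);t=np.array(s['t'])
    d=R.T@np.array([(u-s['cx'])/s['fx'],(v-s['cy'])/s['fy'],1]);c=-R.T@t
    return c+d*(z-c[2])/d[2]
def w2px(s,X):
    p=np.array(s['R'])@np.array(X)+np.array(s['t']);return np.array([s['fx']*p[0]/p[2]+s['cx'],s['fy']*p[1]/p[2]+s['cy']])
E
python3 - <<'E'
from h import *
for n in ('scene','side','wrist'):
    s=snap(n,n+'0'); R=np.array(s['R']); print(n,s['fx'],-R.T@np.array(s['t']),R[2])
print(r.sense())
E
```

```text
scene 520.8413485680516 [ 1.31251116 -0.59691226  0.82282578] [-0.63479839  0.47640333 -0.6083345 ]
side 578.7417113900286 [-0.02377072  1.07335859  0.8117506 ] [ 0.40612732 -0.7566536  -0.5123826 ]
wrist 343.5573014180882 [ 0.24505838 -0.55404453  0.38437535] [-0.28586502 -0.08031134 -0.95489857]
{'clock': 0.15, 'joints': array([-7.72187884e+01,  5.25129221e+00,  7.05660803e+01,  1.06165306e-03,
        1.04267215e+02, -3.24906363e+00]), 'joint_vel': array([ 0.06199993, -0.07625868, -0.12158163, -0.07447346,  0.03671209,
       -0.07499133]), 'joint_torque': array([ 2.39154819e-03, -4.47045457e+01, -4.06907666e+01,  6.98830909e-02,
        2.75022886e-02, -1.20476243e-04]), 'tcp_pos': array([ 0.16569271, -0.57670705,  0.40378587]), 'orientation': array([-1.79915607e+02, -5.82175619e-03,  1.60305318e+01]), 'contact_force': array([-0.71153518, -0.42431109, -0.87375288]), 'torque': array([0.00381156, 0.02204295, 0.01484791]), 'gripper_force': 0.0, 'opening': 0.0878493833965408}
```

View pics/scene0.png

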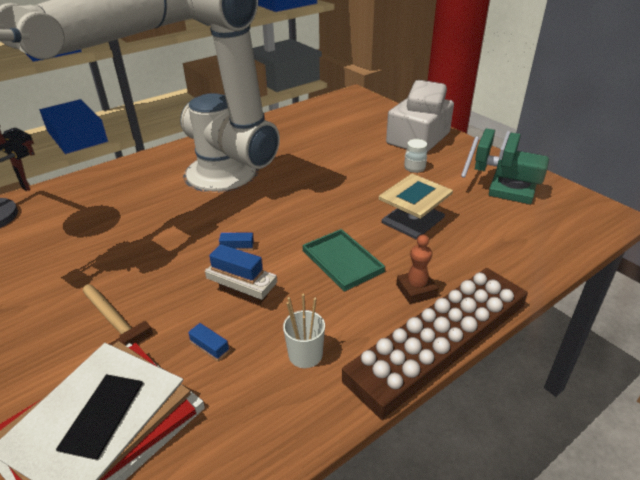

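View pics/side0.png

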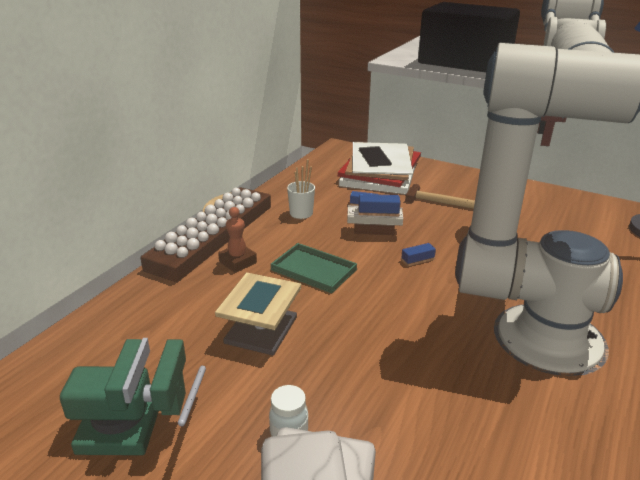

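The scene view shows the block on the plaque at about (237,262), the tray at (343,259), the stand pad at (418,193) and two blue look-alikes at (236,240) and (209,340). In the side view the block is at (378,204), the tray at (314,266) and the pad at (260,297). I'll enlarge these.

```bash
cat > crop.py <<'E'
from h import *
def crop(tag,u0,v0,w,h,k,step=10):
    im=load(tag)['frame'][v0:v0+h,u0:u0+w,::-1]
    im=cv2.resize(im,None,fx=k,fy=k,interpolation=cv2.INTER_CUBIC)
    for u in range(-(-u0//step)*step,u0+w,step):
        x=int((u-u0+.5)*k); cv2.line(im,(x,0),(x,6),(0,255,255),1); cv2.putText(im,str(u),(x-9,16),0,.32,(0,255,255),1)
    for v in range(-(-v0//step)*step,v0+h,step):
        y=int((v-v0+.5)*k); cv2.line(im,(0,y),(6,y),(0,255,255),1); cv2.putText(im,str(v),(8,y+4),0,.32,(0,255,255),1)
    return im
E
python3 - <<'E'
from crop import *
a=np.hstack([crop('scene0',198,240,80,60,5),crop('side0',340,185,80,60,5)])
b=np.hstack([crop('scene0',374,170,80,60,5),crop('side0',215,270,80,60,5)])
cv2.imwrite('pics/c1.png',np.vstack([a,b]))
a=np.hstack([crop('scene0',295,222,100,70,4),crop('side0',265,235,100,70,4)])
cv2.imwrite('pics/c2.png',a)
E
```

```text
(no output)
```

View pics/c1.png

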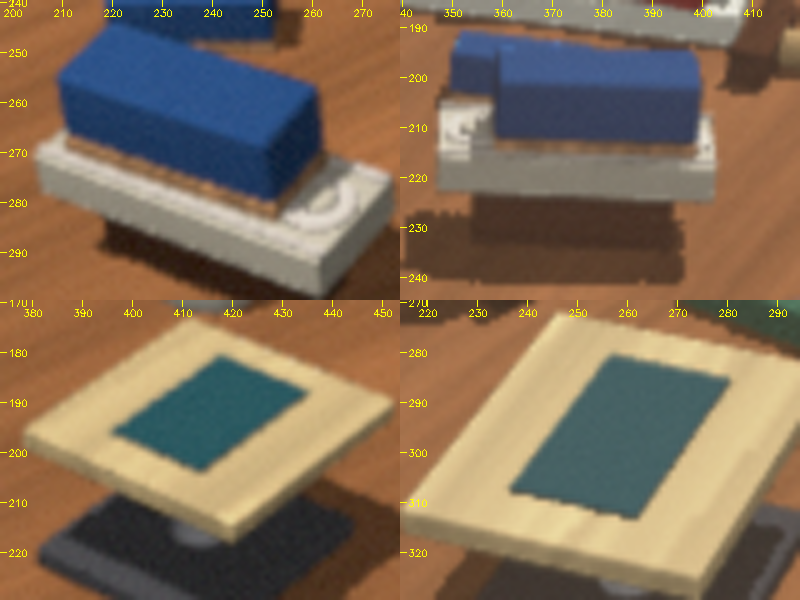

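View pics/c2.png

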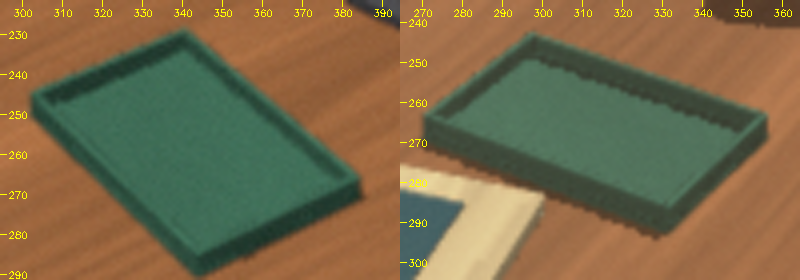

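The crops give sharp corner positions for the block top, plaque top, pad, deck and tray rim in both views. Next I'll fit each pose to those corners by least squares.

```bash
cat > fit.py <<'E'
from h import *
from scipy.optimize import least_squares
def fit(obs,x0,zfree=False,bias=None):
    # obs: list of (snap,(u,v),(lx,ly,lz)) ; pose x,y,yaw,(z)
    def f(p):
        c,s=np.cos(p[2]),np.sin(p[2]); z=p[3] if zfree else 0
        return np.concatenate([w2px(S,[p[0]+c*l[0]-s*l[1],p[1]+s*l[0]+c*l[1],z+l[2]])-uv for S,uv,l in obs])
    q=least_squares(f,x0,loss='soft_l1'); return q.x,f(q.x).round(1)
E
python3 - <<'E'
from fit import *
S=load('scene0');D=load('side0')
P=lambda s,l,z:np.array([px2w(s,*uv,z) for uv in l]).round(4)
bs=[(219.9,244.1),(209.5,254.5),(261.1,257.1),(251.5,269.1)];bd=[(398.9,195.1),(359.1,201.1),(398.9,202.5)]
ps=[(204.7,270.5),(276.7,275.1),(261.9,291.1)];pd=[(346.9,215.5),(402.7,217.5)]
ts=[(302.5,245.25),(340.25,229),(384.5,266.5),(343.75,285.75)];td=[(270.75,263.25),(297,243.25),(356.5,263.25),(330,287.75)]
as_=[(417.5,180.5),(395.9,195.9),(414.1,203.9),(435.1,188.1)];ad=[(256.5,280.3),(280.7,285.1),(262.1,313.3),(236.5,307.7)]
for n,a,b,z in(('block',bs,bd,.107),('plaque',ps,pd,.062),('tray',ts,td,.02),('pad',as_,ad,.08)):
    print(n);print(P(S,a,z)[:,:2].tolist());print(P(D,b,z)[:,:2].tolist())
for n,uv,z in (('bucket',(305,355),0),('figbase',(418,291),0),('jar',(416,167),0),('look1',(236,246),0),('look2',(209,345),0),('mallet head',(132,333),0),('mallet end',(90,290),0.01)): print(n,px2w(S,*uv,z)[:2].round(3),w2px(D,px2w(S,*uv,z)).round())
E
```

```text
block
[[0.4478, -0.2326], [0.4662, -0.268], [0.543, -0.1846], [0.564, -0.2213]]
[[0.4645, -0.267], [0.5431, -0.1809], [0.4478, -0.2262]]
plaque
[[0.4567, -0.2821], [0.5683, -0.1646], [0.5914, -0.2172]]
[[0.5712, -0.1677], [0.4356, -0.2323]]
tray
[[0.474, -0.0291], [0.4795, 0.0868], [0.6585, 0.0757], [0.6507, -0.0416]]
[[0.658, 0.0778], [0.6503, -0.0362], [0.4727, -0.0273], [0.4813, 0.0969]]
pad
[[0.5002, 0.3387], [0.5193, 0.2398], [0.5748, 0.2501], [0.5562, 0.3474]]
[[0.5964, 0.2256], [0.5406, 0.2148], [0.5211, 0.316], [0.5769, 0.3264]]
bucket [ 0.743 -0.217] [301. 213.]
figbase [0.752 0.094] [236. 263.]
jar [0.353 0.494] [288. 435.]
look1 [ 0.351 -0.15 ] [419. 260.]
look2 [ 0.601 -0.357] [365. 205.]
mallet head [ 0.472 -0.47 ] [419. 200.]
mallet end [ 0.297 -0.498] [478. 207.]
```

Run:
```python
from fit import *
S=load('scene0');D=load('side0')
def box(a,b,z,ss,dd): # ss: dict (sx,sy)->uv
    return [(s,uv,(sx*a/2,sy*b/2,z)) for s,d in((S,ss),(D,dd)) for (sx,sy),uv in d.items()]
o={}
o['block']=fit(box(.11,.045,.107,{(-1,1):(219.9,244.1),(-1,-1):(209.5,254.5),(1,1):(261.1,257.1),(1,-1):(251.5,269.1)},{(-1,-1):(398.9,195.1),(1,1):(359.1,201.1),(-1,1):(398.9,202.5)}),[.5,-.22,.44])
o['plaque']=fit(box(.15,.062,.062,{(-1,-1):(204.7,270.5),(1,1):(276.7,275.1),(1,-1):(261.9,291.1)},{(1,1):(346.9,215.5),(-1,1):(402.7,217.5)}),[.5,-.22,.44])
o['tray']=fit(box(.18,.12,.02,{(-1,-1):(302.5,245.25),(-1,1):(340.25,229),(1,1):(384.5,266.5),(1,-1):(343.75,285.75)},{(1,1):(270.75,263.25),(1,-1):(297,243.25),(-1,-1):(356.5,263.25),(-1,1):(330,287.75)}),[.56,.03,-.07])
pad=box(.056,.1,0,{(-1,1):(417.5,180.5),(-1,-1):(395.9,195.9),(1,-1):(414.1,203.9),(1,1):(435.1,188.1)},{(1,-1):(256.5,280.3),(-1,-1):(280.7,285.1),(-1,1):(262.1,313.3),(1,1):(236.5,307.7)})
o['pad']=fit(pad,[.54,.28,.17,.08],True)
o['pad+deck']=fit(pad+box(.13,.15,0,{(-1,-1):(378.3,195.5),(-1,1):(412.5,173.1),(1,1):(452.5,190.1),(1,-1):(420.1,215.5)},{(1,-1):(245.5,272.1),(-1,1):(273.9,326.1)}),[.54,.28,.17,.08],True)
for k,(p,e) in o.items(): print(k,p.round(4),'yaw',np.degrees(p[2]).round(2),e.tolist())
```

```text
block [ 0.5052 -0.226   0.4567] yaw 26.17 [0.6, -0.9, -1.1, 0.3, 1.6, -0.2, -0.1, 0.2, 0.1, -0.6, -0.4, -0.2, 1.2, -0.4]
plaque [ 0.5134 -0.2232  0.4332] yaw 24.82 [0.1, 0.5, 0.4, -0.2, -0.3, 1.3, 0.2, 0.9, 0.3, 1.2]
tray [ 0.5659  0.0248 -0.0716] yaw -4.1 [-0.4, -0.5, 1.5, -0.4, 1.2, -0.1, 0.2, 0.2, -0.8, -0.1, 0.7, -1.0, 0.5, -0.2, 1.5, -1.2]
pad [0.5497 0.282  0.1873 0.0906] yaw 10.73 [0.5, 0.1, 0.2, 0.2, 0.3, 0.2, 0.9, -0.2, 0.3, 0.1, 0.3, 0.2, 0.5, -0.3, 0.4, -0.2]
pad+deck [0.5501 0.2817 0.1761 0.0894] yaw 10.09 [0.7, 0.6, 0.1, 0.6, 0.1, 0.7, 1.0, 0.5, 0.5, 0.5, 0.4, 0.7, 0.1, 0.1, 0.2, -0.0, 0.2, -0.3, -0.4, -0.2, 1.0, -0.3, 0.8, -1.0, 0.8, -0.7, 0.6, -1.1]
```

```bash
cat > plan.py <<'E'
from h import *
from scipy.spatial.transform import Rotation as Ro
def rpy(z,y):
    z=np.array(z)/np.linalg.norm(z); y=np.array(y,float); y-=z*(y@z); y/=np.linalg.norm(y)
    return Ro.from_matrix(np.c_[np.cross(y,z),y,z]).as_euler('xyz',degrees=True)
def tcp(g,z): z=np.array(z);return np.array(g)-.163*z/np.linalg.norm(z)
def dirv(yaw,b): # horizontal heading yaw, b deg below... elevation down b
    y,b=np.radians([yaw,b]); return np.array([np.cos(y)*np.cos(b),np.sin(y)*np.cos(b),-np.sin(b)])
def lat(yaw): y=np.radians(yaw); return np.array([-np.sin(y),np.cos(y),0])
E
python3 - <<'E'
from plan import *
f=lambda q:None if q is None else np.array(q).round(0).tolist()
print(f(r.inverse_kinematics([.5052,-.226,.262],[180,0,26.2])),f(r.inverse_kinematics([.5659,.0248,.205],[180,0,-4.1])))
pc=np.array([.5134,-.2232,.051]);yp=24.8; e=dirv(yp,0)
for b in (0,20,30,40,50):
  z1=dirv(yp,90-b); g1=pc-.055*e; z2=dirv(10.5,b); g2=np.array([.55,.2818,.09+.13])
  for s in(1,-1):
    o1=rpy(z1,s*lat(yp)); o2=rpy(z2,-s*lat(10.5))
    print(b,s,*[f(r.inverse_kinematics(tcp(g+[0,0,dz],z),o)) for g,z,o,dz in((g1,z1,o1,0),(g1,z1,o1,.15),(g2,z2,o2,.1),(g2,z2,o2,0))])
E
```

```text
[-28.0, -1.0, 91.0, -0.0, 90.0, 36.0] [-1.0, 3.0, 93.0, -0.0, 84.0, 93.0]
0 1 [-32.0, -4.0, 99.0, -0.0, 85.0, -146.0] [-32.0, -7.0, 86.0, -0.0, 100.0, -146.0] None [38.0, -31.0, 138.0, 241.0, 32.0, -147.0]
0 -1 [-32.0, -4.0, 99.0, -0.0, 85.0, 34.0] [-32.0, -7.0, 86.0, -0.0, 100.0, 34.0] [38.0, -40.0, 133.0, 265.0, 28.0, 6.0] [38.0, -31.0, 138.0, 241.0, 32.0, 33.0]
20 1 None None [37.0, -39.0, 121.0, -42.0, 39.0, 135.0] [37.0, -37.0, 129.0, -54.0, 31.0, 149.0]
20 -1 [-43.0, -12.0, 109.0, 19.0, 77.0, 19.0] [-43.0, -16.0, 97.0, 19.0, 92.0, 24.0] [37.0, -39.0, 121.0, -42.0, 39.0, -45.0] [37.0, -37.0, 129.0, -54.0, 31.0, -31.0]
30 1 None None [35.0, -35.0, 113.0, -29.0, 48.0, 123.0] [35.0, -34.0, 122.0, -34.0, 39.0, 131.0]
30 -1 [-50.0, -15.0, 113.0, 30.0, 75.0, 9.0] [-50.0, -19.0, 102.0, 29.0, 89.0, 17.0] [35.0, -35.0, 113.0, -29.0, 48.0, -57.0] [35.0, -34.0, 122.0, -34.0, 39.0, -49.0]
40 1 None None [33.0, -30.0, 105.0, -20.0, 59.0, 116.0] [33.0, -30.0, 115.0, -23.0, 49.0, 120.0]
40 -1 [-56.0, -15.0, 117.0, 41.0, 74.0, -1.0] [-56.0, -21.0, 106.0, 39.0, 88.0, 10.0] [33.0, -30.0, 105.0, -20.0, 59.0, -64.0] [33.0, -30.0, 115.0, -23.0, 49.0, -60.0]
50 1 None None [31.0, -23.0, 96.0, -14.0, 70.0, 111.0] [31.0, -24.0, 106.0, -15.0, 60.0, 113.0]
50 -1 [-61.0, -13.0, 120.0, 52.0, 76.0, -11.0] [-61.0, -22.0, 111.0, 50.0, 87.0, 3.0] [31.0, -23.0, 96.0, -14.0, 70.0, -69.0] [31.0, -24.0, 106.0, -15.0, 60.0, -67.0]<sys>:0: UserWarning: Gimbal lock detected. Setting third angle to zero since it is not possible to uniquely determine all angles.
```

Run:
```python
from plan import *
o=[180,0,26.2]
r.reach([.5052,-.226,.34],o); r.servo_line([.5052,-.226,.262])
r.grab(25); s=r.sense(); print('op',s['opening'],s['gripper_force'],s['clock'])
r.servo_line([.5052,-.226,.34]); print(r.sense()['opening'])
o=[180,0,-4.1]
r.reach([.5659,.0248,.26],o)
r.servo_line([.5659,.0248,.163+.037+.0065],speed=.06); s=r.sense(); print(s['tcp_pos'],s['contact_force'])
r.let_go(); r.servo_line([.5659,.0248,.33],speed=.2)
s=r.sense(); print(s['clock'],s['opening'],s['joints'])
snap('scene','scene1');snap('side','side1');snap('wrist','wrist1')
from crop import *
a=np.hstack([crop('scene1',198,250,80,60,5),crop('side1',340,185,80,60,5)])
b=np.hstack([crop('scene1',295,215,100,75,4),crop('side1',265,230,100,75,4)])
cv2.imwrite('pics/c3.png',np.vstack([a,b]))
```

```text
op 0.04521680155288223 24.996800422668457 3.3417
0.04497851305029144
[0.56611543 0.02482156 0.20706487] [-0.31763714  0.48718654 -1.58235919]
7.6833 0.0873965513114544 [-9.31557857e-01 -3.74289133e-02  8.36237381e+01  9.41923408e-04
  9.65246699e+01  9.31671739e+01]
```

View pics/c3.png

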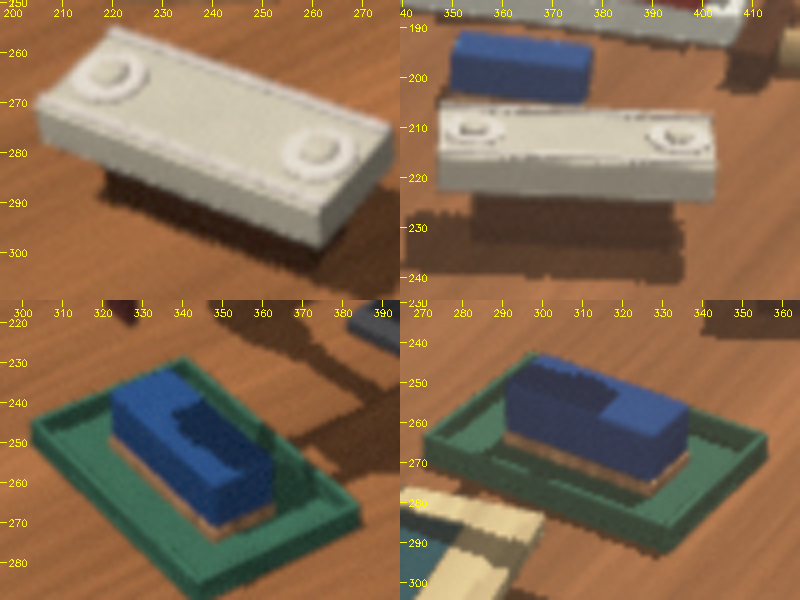

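The block now sits flat on its cork inside the tray, and the plaque lies undisturbed on the batten. I'll refit the plaque and pick it up.

Run:
```python
from plan import *; from fit import fit
S=load('scene1');D=load('side1')
ss={(-1,1):(219.9,255.1),(-1,-1):(205.1,270.5),(1,1):(276.3,275.1),(1,-1):(261.9,292)};dd={(1,1):(346.9,216.1),(-1,1):(402.7,217.7),(1,-1):(347.7,204.9),(-1,-1):(401.9,207.9)}
p,e_=fit([(s,uv,(a*.075,c*.031,.062)) for s,d in((S,ss),(D,dd)) for (a,c),uv in d.items()],[.5,-.22,.44])
yp=np.degrees(p[2]); print(p,yp,e_)
assert abs(yp-24.8)<4
b=35; z1=dirv(yp,90-b); o1=rpy(z1,-lat(yp)); g1=np.array([p[0],p[1],.051])-.055*dirv(yp,0)
t=tcp(g1,z1)
r.reach(tcp(g1-.09*z1,z1),o1); r.servo_line(t,speed=.08); r.grab(60); r.wait(.2)
s=r.sense(); print('op',s['opening'],s['gripper_force'],s['contact_force'],s['clock'])
r.servo_line(t+[0,0,.17],speed=.12); s=r.sense(); print(s['opening'],s['contact_force'],s['clock'])
z2=dirv(10.4,b); o2=rpy(z2,lat(10.4)); g2=np.array([.55,.2818,.09+.13+.06])
r.reach(tcp(g2,z2),o2); r.wait(.3); s=r.sense(); print(s['tcp_pos'],tcp(g2,z2),s['orientation'],o2,s['opening'],s['contact_force'],s['clock'])
snap('scene','scene2');snap('side','side2')
from crop import *
cv2.imwrite('pics/c4.png',np.hstack([crop('scene2',360,85,100,150,4),crop('side2',195,180,100,150,4)]))
```

```text
[ 0.51352973 -0.22387991  0.43857025] 25.128224291633103 [ 1.3  0.3 -0.7  0.8  0.6 -0.1 -0.3  0.5  0.4  0.2  0.4  0.8  0.1  0.8
 -0.1 -0.2]
op 0.06162820129101804 59.98177528381348 [-3.22772604  0.77788311  2.20979266] 11.225
0.061608512187351486 [-0.51142692  0.30304473 -1.61149083] 12.7917
[0.41897728 0.25726403 0.37342617] [0.41867178 0.25769676 0.37349296] [ 179.98626219   54.98588344 -169.67829344] [ 180.    55.  -169.6] 0.06196216224435474 [-0.64495202 -0.15996195 -1.84482296] 15.0417
```

View pics/c4.png

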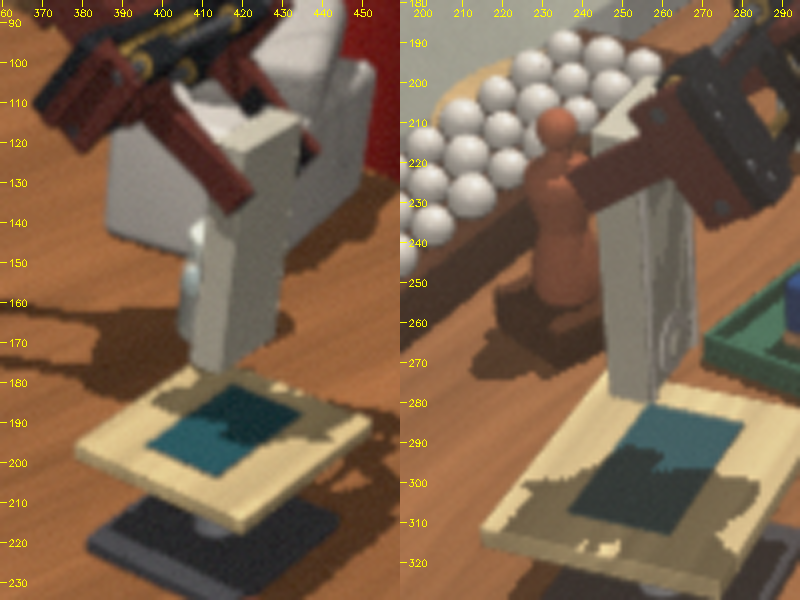

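```bash
cat > tilt.py <<'E'
from plan import *
from scipy.optimize import least_squares
B=Ro.from_euler('z',10.4,degrees=True)
def pred(s,p,l): # p: dx,dy,dz of grip-side centre, rotvec deg in pad frame
    R=B*Ro.from_rotvec(p[3:],degrees=True)
    return w2px(s,np.array(p[:3])+R.apply(l))
E
python3 - <<'E'
from tilt import *
S=load('scene2');D=load('side2')
h,w=.011,.031
sc=lambda x,y:(360+x/4-.5,85+y/4-.5); sd=lambda x,y:(195+(x-400)/4-.5,180+y/4-.5)
obs=[(S,sc(192,362),(-h,-w,-.13)),(S,sc(228,372),(h,-w,-.13)),(S,sc(278,322),(h,w,-.13)),(S,sc(263,152),(h,-w,.02)),(S,sc(300,112),(h,w,.02)),
(D,sd(610,395),(h,w,-.13)),(D,sd(650,403),(-h,w,-.13)),(D,sd(695,347),(-h,-w,-.13)),(D,sd(592,135),(h,w,.02))]
p0=[.55,.2818,.28,0,0,0]
for s,uv,l in obs: print(np.round(uv,1),pred(s,p0,l).round(1))
q=least_squares(lambda p:np.concatenate([pred(s,p,l)-uv for s,uv,l in obs]),p0,x_scale=[.01]*3+[1]*3,loss='soft_l1')
print(q.x.round(4),q.fun.round(1))
E
```

```text
[407.5 175. ] [407.9 175.4]
[416.5 177.5] [415.3 178.4]
[429. 165.] [429.1 168.9]
[425.2 122.5] [421.6 122.2]
[434.5 112.5] [436.3 113.6]
[247.  278.2] [246.7 279.6]
[257.  280.2] [256.9 281.7]
[268.2 266.2] [269.1 265.3]
[242.5 213.2] [242.1 213.1]
[0.5514 0.2812 0.2823 1.7538 0.8735 4.0064] [ 1.4 -0.3  0.1  0.1  0.   1.8 -2.4 -0.2  1.6 -0.1  0.3  1.4  0.8  0.9
 -0.2 -1.1  0.  -1.8]
```

The held plaque is upright: its predicted corners match both views within about 2 px, with a fitted tilt under 2°. Now I'll lower it by feel.

Run:
```python
from plan import *
s=r.sense(); o=s['orientation']; b=35; z2=dirv(10.4,b)
t=tcp([.55,.2818,.22+.010],z2); r.servo_line(t,speed=.06); r.wait(.3)
f0=np.mean([(r.wait(.02),r.sense()['contact_force'][2])[1] for _ in range(8)]); print('f0',f0)
hit=False; dz=0
while dz<.022 and not hit:
    dz+=.0005; r.servo_line(t-[0,0,dz],speed=.012)
    f=r.sense()['contact_force'][2]-f0
    if f>1.5:
        r.wait(.05); f=r.sense()['contact_force'][2]-f0; hit=f>1.5
s=r.sense(); print(hit,dz,'bottom',.1-dz,f,s['contact_force'],s['torque'],s['tcp_pos']-(t-[0,0,dz]),s['clock'])
snap('scene','scene3');snap('side','side3')
from crop import *
cv2.imwrite('pics/c5.png',np.hstack([crop('scene3',360,85,100,150,4),crop('side3',195,180,100,150,4)]))
```

```text
f0 -1.9803680958316379
True 0.009500000000000005 bottom 0.0905 1.5516206238003634 [-0.8984667  -0.51101623 -0.42874747] [-0.12792983  0.38630374 -0.00169385] [ 4.36459420e-05 -6.88275941e-06  3.17641568e-04] 21.3583
```

View pics/c5.png

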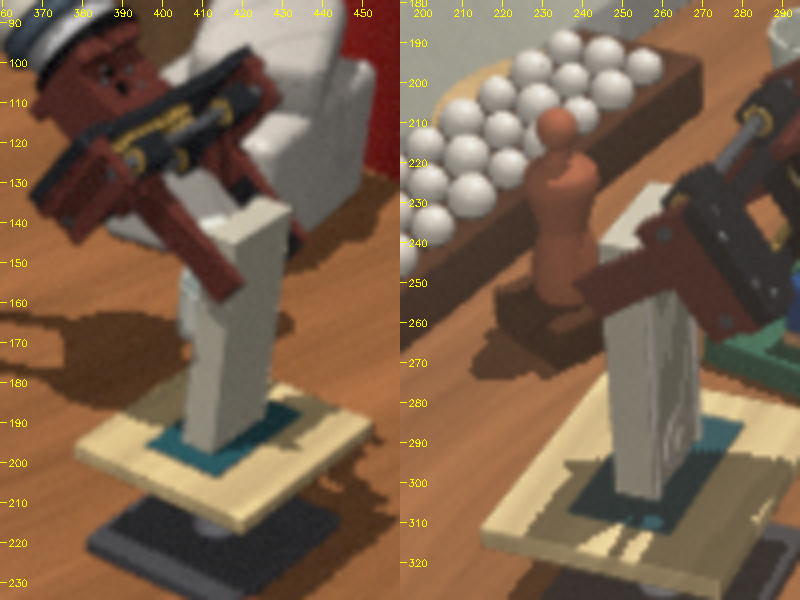

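Contact came at 90.5 mm, matching the fitted pad height. Both views show the foot fully inside the teal pad: scene about (406–425, 187–198), side about (248–270, 290–304). I'll release and back off.

Run:
```python
from plan import *
z2=dirv(10.4,35); t=tcp([.55,.2818,.22+.010-.0099],z2)
r.servo_line(t,speed=.01); r.wait(.2); s=r.sense(); print(s['contact_force'],s['torque'])
r.let_go(); r.wait(.2); s=r.sense(); print(s['opening'],s['contact_force'])
r.servo_line(tcp([.55,.2818,.2201]-.12*z2,z2),speed=.08); r.wait(.3)
print(r.sense()['clock'],r.sense()['contact_force'])
snap('scene','scene4');snap('side','side4')
from crop import *
a=np.hstack([crop('scene4',350,115,100,120,4),crop('side4',205,210,100,120,4)])
cv2.imwrite('pics/c6.png',a)
```

```text
[-1.05716621 -1.34032007  3.14725181] [-0.0900621   0.22796644 -0.0429749 ]
0.08782641659861407 [-0.75444356 -0.76140496 -0.03842   ]
24.6667 [-0.69931202 -0.19267289  0.09293553]
```

View pics/c6.png

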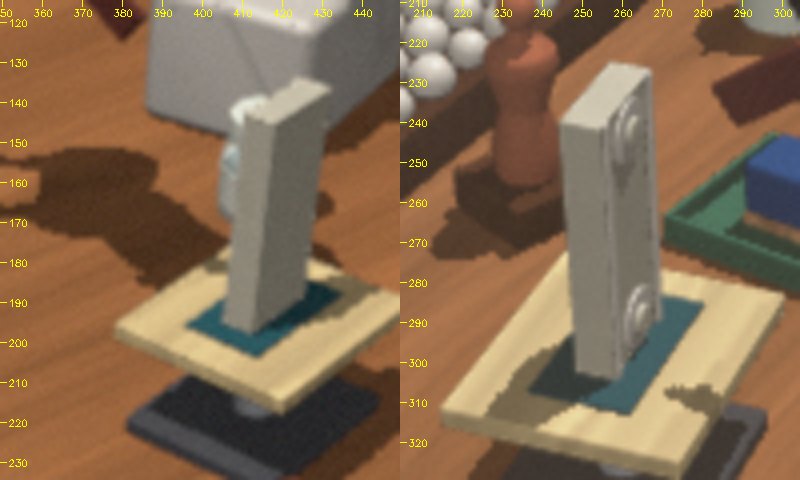

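The plaque stands free and upright, with its foot wholly inside the pad in both views. The gripper is clear and the block is still in the tray.

```bash
python3 -c "
from station import r
print(r.hand_in())"
```

```text
the job is handed in; nothing more can be done
None
```

The job is handed in at about 25 s: the sanding block lies flat on its cork sole in the green tray, and the plaque stands free on end, wholly on the teal pad with its thickness across the narrow way; the arm never went near the bucket, figure, jar or mallet, though I did not re-measure them.

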